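# Eject a freshly engraved stone seal and show its carved face to the inspection camera

## Task

Press the engraver's red pedal all the way down to its stop, holding it there a moment, so that the stone seal is pushed out onto the open bed, and let the pedal come back up. Then pick the seal up and hold it in the air in front of the blue inspection camera, its red carved face at the camera's focus point, turned towards the lens and square to it, without touching the camera or its stand or disturbing the other things on the table. Finish holding it there, still: do not put it down or let go.

Things in the scene. Friction and masses are not known exactly. Their poses are not given: they have to be found in the camera images.
- engraver: Desktop seal engraver, fixed; place and yaw vary. Origin: underside of its base plate; z up, y the delivery direction. Plate x -75 to 75, y -140 to 170, top (the bed) at z = 20 mm. White hood x -62 to 62, y -140 to -60, 125 mm high, then a clear guard 81 mm high to y = 30. From y = 30 the bed is open from above, with an 8 mm high strip at y = 164. The seal starts under the guard, at y about -14.
- delivery (a point): Point on the bed top (engraver x 0, y 95, z 20 mm) about where the centre of the seal ends up. Pressing the pedal drives a linked brass pusher, 26 mm wide, which slides the seal along engraver +y to here when the pedal reaches its stop; the seal stays when the pedal and pusher spring back.
- pedal (a joint): Red pedal of the engraver: 0 = up (at rest), grows to 0.40 rad = fully down on its stop. Spring return: about 3 N at the pad to start it, about 10 N to hold it at the stop. It must be down beyond 0.375 for 0.2 s to count.
- pedal_pad (a point): Centre of the top face of the red pedal pad (45 by 60 mm). At rest it lies at engraver x -161, y -20, z 77 mm; pressed to the stop it has moved down 36 mm to z 41 mm (and less than 3 mm sideways). Its lever runs from the hinge along engraver -x.
- pedal_hinge (a point): Pedal hinge at engraver x -72, y -20, z 52 mm; its axis is the engraver's y axis; the pad swings about it at 92 mm.
- seal: Brown-red stone seal, a bar 26 by 26 by 64 mm (its last 12 mm at the -y end are only 20 by 20), 120 g give or take. Origin at the centre of the bar; y along its length, the red carved face at the +y end. It lies level, underside on the bed, face towards engraver +y.
- seal_face (a point): Centre of the red carved face of the seal, 32 mm from the seal's origin along its +y.
- camera_stand: Stand of the inspection camera, fixed; place and yaw vary. Origin on the table straight below the focus point, marked by a yellow 32 mm disc with a black cross on the dark base plate (280 by 90 by 12 mm, x = -50 to +230 mm). Post of 22 mm diameter, 302 mm high, at x = +200 mm. +x points from the mark to the post.
- camera: Head of the inspection camera: black lens of 38 mm diameter and blue housing 52 by 46 mm, 78 mm long in all, clamped on the post at a height that varies. Origin at the front centre of the lens; it looks along its own -x axis, tipped 0.35 rad (20 degrees) downwards, over the mark; y is level; z leans up.
- focus (a point): The camera's focus point, in free air 120 mm in front of the lens on its axis (camera -x), straight above the yellow mark, 170 to 220 mm above the table. Its axes are the camera's: +x points to the lens. The seal's face belongs here, its outward normal (seal +y) along this +x, so tipped 20 degrees upwards.
- bowl: Bystander: blue porcelain bowl, 130 mm across, 55 mm high. Origin: centre of the underside.
- carton: Bystander: upright black and red carton, 70 by 70 by 170 mm. Origin: centre of the underside.
- saucer: Bystander: white saucer, 130 mm across, 20 mm high. Origin: centre of the underside.
- tube_box: Bystander: low cardboard box of paint tubes, 120 by 180 by 22 mm. Origin: centre of the underside.
- brush: Bystander: bamboo painting brush lying along its x axis, 225 mm long, 10 mm thick. Origin: underside, middle of the handle.
- old_seal: Bystander: green stone seal standing upright, 26 by 26 by 64 mm. Origin: centre of the underside. Not the one to show.
- paste_jar: Bystander: blue jar with white cap, 56 mm across, 40 mm high. Origin: centre of the underside.

How it is judged (in metres and radians):
On the way, in this order (a step that is already met when the one before it is completed fails the run):
1. the red pedal is pressed fully down to its stop (value of joint pedal above 0.375 rad), for 0.2 s.
2. the pedal is back up and the seal has been picked up in the gripper (value of joint pedal below 0.06 rad and height (world z) of seal above 0.09 m and contact force between seal and the fingers above 1 N), for 0.2 s.
At the end, for the whole second after the job is handed in: Seal held still in the gripper, over 120 mm above the table, touching neither camera nor engraver; carved face centre within 15 mm of the focus point, facing the lens, its length within 0.17 rad of the camera axis; pedal back up (below 0.06 rad) (distance between seal_face and focus below 0.015 m and angle between the y axis of seal and the x axis of camera, either way round below 0.17 rad and x of seal in the frame of focus below -0.015 m and height (world z) of seal above 0.12 m and contact force between seal and the fingers above 1 N and contact force between seal and camera_stand below 0.1 N and contact force between seal and engraver below 0.1 N and value of joint pedal below 0.06 rad and linear speed of seal below 0.02 m/s and angular speed of seal below 0.15 rad/s); the arm keeps its last pose, push and grip.
It fails at once if a bystander is moved by more than 30 mm (distance of any of bowl, carton, saucer, tube_box, brush, old_seal, paste_jar from where it was at the start of the episode above 0.03 m).
It fails at once if the camera or its stand is touched with more than 2 N by the robot or the seal (contact force between camera_stand and the arm above 2 N or contact force between camera_stand and the fingers above 2 N or contact force between camera_stand and seal above 2 N).
It also fails if it takes over 58 s, if anything falls off the work surface, if the arm or the gripper's body presses on something with over 40 N, if the wrist force passes 120 N, or if a joint passes its speed limit or range.

## Robot

A 7-joint arm with a two-finger parallel gripper is mounted at the origin on the work surface. World frame = base frame: x ahead of the robot, y to its left, z up, the work surface at z = 0. Lengths are in mm, angles in degrees, forces in N, time in s.
With the tool pointing down it reaches from about 400 to 850 mm from the base axis. Payload 6.9 kg.
Tool frame: the origin (TCP) lies on the centre line of the jaws, within the pads' length; the fingertips stand 17 mm ahead of it and the grasp point (between the pads) lies 2 mm behind it; z points along the fingers, y is the direction in which the jaws open and shut (so a half turn about z gives the same grasp; the last joint's range is limited). The gripper opens to 85 mm and grips with 20 to 120 N. Pads are 22 mm wide; open, the fingers measure 114 mm over their backs; the gripper's body (76 mm by 85 mm) begins 54 mm behind the grasp point. The pads swing forward as they close: fully open they stand 13 mm farther back than shut.
Start: joints at [-58.757, 29.078, -13.613, 85.955, 7.202, 65.827, -8.869], TCP at [266.116, 565.504, 248.275] pointing down, gripper open.
Joint ranges: [-176.47, 176.47], [-13.61, 117.27], [-81.72, 77.17], [0.22, 143.17], [-87.28, 267.28], [10, 112.55], [-165.47, 165.47]. Speed limits (degrees/s): [136.94, 136.94, 180, 180, 180, 180, 180].

## Interface

Orientations are given as [roll, pitch, yaw] about the fixed x, y, z axes, in that order (R = Rz(yaw) Ry(pitch) Rx(roll)).
In Python, from plant import observe, camera, finish_job, spot_in gives the robot as it stands.
- The arm moves only by the tool jog_arm, never from a script. Its argument "deltas" is a list of rows, each a list of 2 entries, a list of its own where there are three numbers: the shift along the tool's x, y, z each as a share of 0.1 m, from -1 to 1, then the turn, a rotation vector about the tool's x, y, z each as a share of 2 rad, from -1 to 1. In form: [[[tx, ty, tz], [ax, ay, az]], ...]. A call has 1 to 20 rows; each row shifts and turns the pose as measured when the row begins, along the tool's axes as they then stand; what a row does not reach is not made up. A row lasts 1/8 s, in which the tool goes at most 62.5 mm and 10.7 degrees, less where a joint would pass 70% of its speed; a pose out of reach is approached as far as the arm can. A call with a number of a shift or a turn outside -1 to 1 is refused whole. A call with a gripper value outside its range is refused whole. "gripper" is the closure, from 0 (fully open) to 1 (shut), set as the call begins (left out, the last holds). The fingers move at their own pace and stop on an object; the grip force is fixed at half the most. Time passes only in rows, so rows that do not move let the fingers close. It gives the time, the measured TCP pose, the force and the opening at its end, in the units of the state.
- observe(): the state, without advancing time (a new reading comes with each control period).
- camera(name): name is "side" or "top"; returns a dict with "img" (480x640x3 uint8, blue, green, red), "fov_y" (degrees; the focal length in pixels is half the picture's height over the tangent of half this angle, whatever the lens; pixels are square), "cx", "cy" (the principal point, pixels), "camera_from_world" (4x4, takes a point from world to camera coordinates). Camera axes: x right, y down, z forward; pixel columns grow to the right and rows downward; lengths in mm; the calibration is good to about 2 mm. A picture is of the moment at which its call begins. There is no depth.
- finish_job(): hands the job in, once; it reports no verdict.
Trained networks look in a picture, given as the dict that the camera call returned (one of the last four; its "shot" number tells which), for a name from the list of things; names that differ only in an ending like _2 or _b are one class to them, and where a whole thing is asked for, a point or a joint stands for the part that bears it (a point fixed in the world has none). Each returns a list of dicts, best first, with "confidence" (0 to 1); they miss things now and then, are a little off and sometimes report something else, mostly with a low value. They report only what shows in the picture. A call takes as long as a camera call.
- spot_in(target, picture): "rect" ([centre column, centre row, width, height] in pixels, round what is visible of it).
The state is a dict: "time_s": time; "joint_positions": joint angles; "joint_velocities": joint speeds; "joint_torque": joint torques, N m; "eef_pos": TCP position; "tcp_rot": TCP orientation; "ft_force": force on the tool from outside, world axes, zero at the start; "torque": the same for the moment, N m; "grip_width": opening from 0.0 (shut) to 1.0 (fully open).
Only numpy, scipy, OpenCV 4.12 (cv2) and the standard library are available. Lean on these libraries where they do the work, as an engineer would, in place of code of your own. Each camera call takes 0.05 s, during which the arm holds its last target. There are 200 camera calls.

## Working session

There is one attempt and no reset: what is moved stays moved. The work goes in short steps, Python scripts to look and compute and a tool call to move; the robot and the scene stay as the last step left them, time stands still between calls to the robot, and variables do not carry over. Pictures are saved under pics/ and viewed, about 8 in all and at most 12, crops included, and the job is handed in when it is done.

Besides the shell and the picture viewer there is one more tool, called after "Emit:" by a JSON object that holds its "name" and its "arguments", one argument or row to a line. jog_arm: Moves the arm, as the interface text tells. Shift numbers are shares of 0.1 m and turn numbers shares of 2 rad, none past 1 either way. Its arguments: {"type":"object","properties":{"deltas":{"type":"array"},"gripper":{"type":"number"}},"required":["deltas"]}

```bash
mkdir -p pics; ls; cat > h.py <<'E'
import numpy as np, cv2
from plant import observe, camera, finish_job, spot_in
from scipy.spatial.transform import Rotation as R
def K(c):
    f=c["img"].shape[0]/2/np.tan(np.radians(c["fov_y"])/2); return f,c["cx"],c["cy"]
def proj(c,p):
    T=np.array(c["camera_from_world"]); q=T[:3,:3]@np.asarray(p,float)+T[:3,3]; f,cx,cy=K(c)
    return np.array([cx+f*q[0]/q[2],cy+f*q[1]/q[2]])
def ray(c,uv):
    T=np.array(c["camera_from_world"]); f,cx,cy=K(c)
    d=T[:3,:3].T@np.array([(uv[0]-cx)/f,(uv[1]-cy)/f,1]); o=-T[:3,:3].T@T[:3,3]; return o,d
def onz(c,uv,z):
    o,d=ray(c,uv); return o+d*(z-o[2])/d[2]
E
python3 - <<'E'
from h import *
print(observe())
for n in("top","side"):
    c=camera(n); cv2.imwrite(f"pics/{n}0.png",c["img"])
    print(n,c["fov_y"],c["cx"],c["cy"],np.round(ray(c,(320,240))[0]),np.round(ray(c,(320,240))[1],2))
    for t in["engraver","pedal_pad","seal","camera_stand","camera","bowl","carton","saucer","tube_box","brush","old_seal","paste_jar"]:
        r=spot_in(t,c); print(t,[(np.round(x["rect"]).astype(int).tolist(),round(x["confidence"],2)) for x in r[:2]])
E
```

```text
pics
{'time_s': 0.0, 'joint_positions': array([-58.75708858,  29.12593845, -13.61048397,  86.0095715 ,
         7.20096244,  65.82808949,  -8.86995053]), 'joint_velocities': array([ 0.01274932, -0.09199902,  0.09940642,  0.05799688, -0.1188389 ,
        0.0470315 , -0.07496268]), 'joint_torque': array([ 1.88391064e-04, -6.20591283e+01, -2.18703903e+00, -2.49661964e+01,
        1.25619277e-02,  1.21165867e-02, -2.41132392e-05]), 'eef_pos': array([265.94090191, 565.05777744, 247.42092204]), 'tcp_rot': array([-1.79895189e+02,  5.05832824e-04,  1.54803028e+02]), 'ft_force': array([-0.33238672,  0.34701001,  0.40260513]), 'torque': array([ 0.00973533, -0.03192364,  0.03316331]), 'grip_width': 1.0012112643763622}
top 55.5085767347021 316.06337067909806 237.25845573785637 [ 262.   40. 1457.] [ 0.21 -0.01 -0.98]
engraver [([409, 230, 110, 90], 0.64)]
pedal_pad [([433, 259, 23, 32], 0.78), ([507, 236, 50, 39], 0.43)]
seal []
camera_stand [([230, 224, 62, 109], 0.79)]
camera [([215, 193, 32, 42], 0.71)]
bowl [([330, 170, 41, 37], 0.58), ([261, 314, 61, 29], 0.28)]
carton [([506, 237, 47, 35], 
[... 183 characters left out ...]
153, 262, 63, 47], 0.56)]
paste_jar [([320, 275, 16, 17], 0.64), ([214, 193, 31, 42], 0.3)]
side 42.049784705049035 311.4426730083048 238.33341526785748 [-233. 1005. 1152.] [ 0.47 -0.62 -0.63]
engraver [([357, 217, 111, 90], 0.55)]
pedal_pad []
seal [([346, 214, 12, 15], 0.57)]
camera_stand [([226, 290, 124, 141], 0.79), ([417, 174, 29, 54], 0.71)]
camera [([174, 241, 16, 18], 0.62)]
bowl []
carton [([418, 175, 29, 54], 0.58)]
saucer [([445, 211, 15, 16], 0.71)]
tube_box [([162, 418, 95, 87], 0.77)]
brush [([327, 363, 26, 71], 0.59), ([395, 216, 38, 17], 0.47)]
old_seal [([300, 276, 15, 26], 0.72), ([396, 214, 38, 14], 0.22)]
paste_jar [([174, 242, 10, 19], 0.74), ([335, 293, 20, 25], 0.69)]
```

View pics/top0.png

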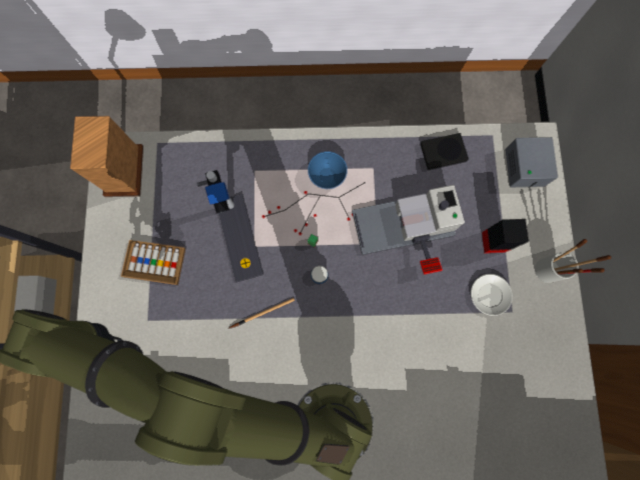

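View pics/side0.png

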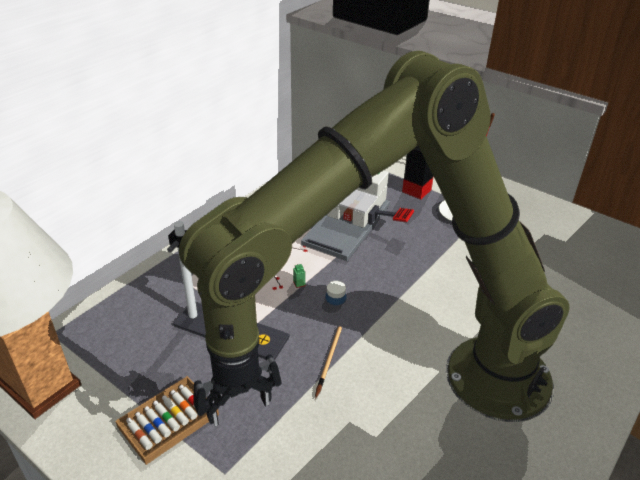

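The top view shows the engraver around (410,230) with the pedal at (430,266), and the stand's mark at (245,263). The camera head is at (216,193). The side view shows the old seal at (299,275), with the arm hiding the camera head. Next I'll zoom in to fit the poses.

```bash
python3 - <<'E'
from h import *
i=cv2.imread("pics/top0.png")
a=cv2.resize(i[175:285,345:475],None,fx=5,fy=5,interpolation=cv2.INTER_CUBIC)
b=cv2.resize(i[160:290,195:275],None,fx=4,fy=4,interpolation=cv2.INTER_CUBIC)
o=np.zeros((600,800,3),np.uint8); 
a=cv2.resize(i[180:280,350:470],None,fx=4,fy=4,interpolation=cv2.INTER_CUBIC)
o[:400,:480]=a; o[:520,480:800]=b
s=cv2.imread("pics/side0.png")[180:260,340:460]
o[400:600,0:300]=cv2.resize(s,(300,200),interpolation=cv2.INTER_CUBIC)
cv2.imwrite("pics/crop1.png",o)
E
```

```text
(no output)
```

View pics/crop1.png

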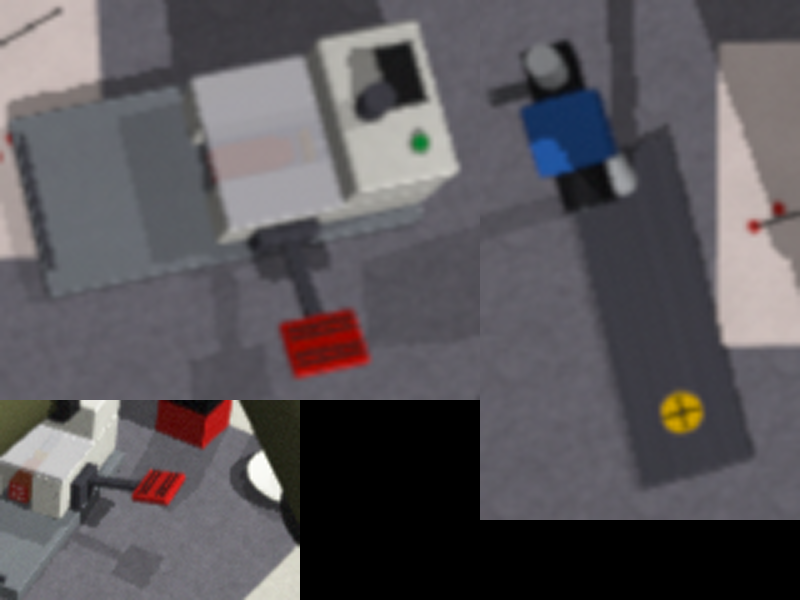

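```bash
cat > fit.py <<'E'
from h import *
from scipy.optimize import least_squares
def pose(p,q):
    c,s=np.cos(p[2]),np.sin(p[2]); q=np.atleast_2d(q)
    return np.c_[p[0]+c*q[:,0]-s*q[:,1],p[1]+s*q[:,0]+c*q[:,1],q[:,2]]
def fit(c,uv,pts,p0):
    f=lambda p:(np.array([proj(c,w) for w in pose(p,pts)])-uv).ravel()
    r=least_squares(f,p0,loss="soft_l1",x_scale=[10,10,.1]); return r.x,r.fun.reshape(-1,2)
E
python3 - <<'E'
from fit import *
c=camera("top")
ec=np.array([[10,115],[50,297],[318,38],[417,23],[457,170],[357,193],[325,343]])/4+[350,180]
ep=np.array([[75,170,20],[-75,170,20],[62,-60,125],[62,-140,125],[-62,-140,125],[-62,-60,125],[-161,-20,77]])
p0=onz(c,(411,231),20); p,e=fit(c,ec,ep,[p0[0],p0[1],0.15]); print("engr",p.round(3),np.degrees(p[2])); print(e.round(1).tolist())
sc=np.array([[682,412],[752,457],[643,488],[668,127],[545,68]])/4+[195-120,160]
sp=np.array([[0,0,12],[-50,-45,12],[-50,45,12],[230,-45,12],[200,0,302]])
p0=onz(c,sc[0],12); s,e=fit(c,sc,sp,[p0[0],p0[1],0.2]); print("stand",s.round(3),np.degrees(s[2])); print(e.round(1).tolist())
print("mark",p0)
for h in(170,195,220):
    # lens/housing corners top
    k=np.array([[112.8+a*np.cos(.35)-w*np.sin(.35),b,h+41+a*np.sin(.35)+w*np.cos(.35)] for a,w,b in [(78,23,26),(78,23,-26),(30,23,26),(30,23,-26),(0,0,0)]])
    print(h,[((proj(c,w)-[195,160])*4+[480,0]).round().tolist() for w in pose(s,k)])
print("pad",pose(p,[[-161,-20,77]]),"deliv",pose(p,[[0,95,20]]))
for n,uv,z in [("old",(313,240),64),("jar",(319,274),40),("bowl",(328,170),55),("saucer",(490,296),20),("carton",(511,234),170)]: print(n,onz(c,uv,z).round())
E
```

```text
engr [ 6.19248e+02 -2.60852e+02  1.78000e-01] 10.212710392040531
[[-0.4, 0.7], [-0.3, -0.5], [-0.4, 0.1], [0.3, -1.1], [1.1, 0.7], [0.2, 0.1], [-0.3, -0.3]]
stand [4.94492e+02 2.66725e+02 2.53000e-01] 14.523930796604887
[[0.2, 0.2], [0.1, 0.1], [-0.1, -0.0], [0.2, 1.7], [-0.4, -2.0]]
mark [495.08023261 267.27888193  12.        ]
170 [[528.0, 120.0], [602.0, 100.0], [548.0, 188.0], [621.0, 168.0], [601.0, 217.0]]
195 [[519.0, 109.0], [594.0, 89.0], [540.0, 177.0], [614.0, 157.0], [593.0, 208.0]]
220 [[510.0, 96.0], [586.0, 76.0], [531.0, 167.0], [607.0, 146.0], [586.0, 198.0]]
pad [[ 464.34507781 -309.08118383   77.        ]] deliv [[ 602.40438921 -167.35741541   20.        ]]
old [555.  49.  64.]
jar [451.  33.  40.]
bowl [788.  -4.  55.]
saucer [ 372. -501.   20.]
carton [ 537. -523.  170.]
```

Both fits are within 1–2 px, with the focus height about 195 mm. I'm closing the gripper and swinging over towards the pedal.

Emit:
{"name": "jog_arm", "arguments": {
  "deltas": [
    [[-0.36,-0.35,0],[0,0,0]],
    [[-0.36,-0.35,0],[0,0,0]],
    [[-0.36,-0.35,0],[0,0,0]],
    [[-0.36,-0.35,0],[0,0,0]],
    [[-0.36,-0.35,0],[0,0,0]],
    [[-0.36,-0.35,0],[0,0,0]],
    [[-0.36,-0.35,0],[0,0,0]],
    [[-0.36,-0.35,0],[0,0,0]],
    [[-0.36,-0.35,0],[0,0,0]],
    [[-0.36,-0.35,0],[0,0,0]],
    [[-0.36,-0.35,0],[0,0,0]],
    [[-0.36,-0.35,0],[0,0,0]]
  ],
  "gripper": 1
}}

```text
time_s: 2.85
eef_pos: [484.8, -10.8, 248.5]
tcp_rot: [179.6, 0.2, 155.3]
ft_force: [0.8, 0.6, 0.7]
grip_width: -0.0
```

Emit:
{"name": "jog_arm", "arguments": {
  "deltas": [
    [[0,0,0],[0,0,0.08]],
    [[0,0,0],[0,0,0.08]],
    [[0,0,0],[0,0,0.08]],
    [[0,0,0],[0,0,0.08]],
    [[0,0,0],[0,0,0.08]],
    [[0,0,0],[0,0,0.08]],
    [[-0.36,-0.09,0.12],[0,0,0]],
    [[-0.36,-0.09,0.12],[0,0,0]],
    [[-0.36,-0.09,0.12],[0,0,0]],
    [[-0.36,-0.09,0.12],[0,0,0]],
    [[-0.36,-0.09,0.12],[0,0,0]],
    [[-0.36,-0.09,0.12],[0,0,0]],
    [[-0.36,-0.09,0.12],[0,0,0]],
    [[-0.36,-0.09,0.12],[0,0,0]],
    [[0,0,0],[0,0,0]]
  ]
}}

```text
time_s: 4.72
eef_pos: [457.8, -319.4, 149.8]
tcp_rot: [179.2, -0.1, 98.2]
ft_force: [0.2, 0.2, -0.2]
grip_width: -0.003
```

```bash
cat > snap.py <<'E'
from h import *
import sys
# crops: name,x0,y0,x1,y1 side by side each scaled to fit 400x600
tag=sys.argv[1]; o=np.zeros((600,800,3),np.uint8); cam={}
for k,a in enumerate(sys.argv[2:4]):
    n,x0,y0,x1,y1=a.split(","); x0,y0,x1,y1=map(int,(x0,y0,x1,y1))
    c=cam.setdefault(n,camera(n)) if n not in cam else cam[n]
    cv2.imwrite(f"pics/{tag}_{n}.png",c["img"])
    s=min(400/(x1-x0),600/(y1-y0)); r=cv2.resize(c["img"][y0:y1,x0:x1],None,fx=s,fy=s,interpolation=cv2.INTER_CUBIC)[:600,:400]
    o[:r.shape[0],400*k:400*k+r.shape[1]]=r; print(n,"scale",s)
cv2.imwrite(f"pics/{tag}.png",o)
E
python3 snap.py s2 side,150,190,290,400 side,330,150,470,300
python3 -c "
from h import *
s=observe();print(s['eef_pos'],s['tcp_rot'],s['joint_positions'].round(1))
c=camera('side')
for t in('camera','pedal_pad','pedal_hinge','seal','engraver'):print(t,[(np.round(x['rect'],1).tolist(),round(x['confidence'],2)) for x in spot_in(t,c)[:2]])
print(proj(c,(464.3,-309.1,77)))
"
```

```text
side scale 2.857142857142857
side scale 2.857142857142857
[ 458.54482593 -317.57437661  150.16569074] [ 1.79159785e+02 -1.17680103e-01  9.82903206e+01] [ 24.7  28.9  11.9 104.7  -8.8  46.8  49.4]
camera [([192.5, 244.8, 50.8, 34.5], 0.73)]
pedal_pad [([394.5, 215.8, 35.3, 11.9], 0.7), ([327.5, 362.8, 27.3, 71.8], 0.39)]
pedal_hinge [([394.1, 214.5, 42.9, 15.6], 0.53), ([460.4, 210.7, 41.9, 20.5], 0.49)]
seal [([346.3, 215.7, 8.6, 15.8], 0.44)]
engraver [([357.7, 213.2, 110.4, 99.8], 0.66)]
[402.72868325 213.45660168]
```

View pics/s2.png

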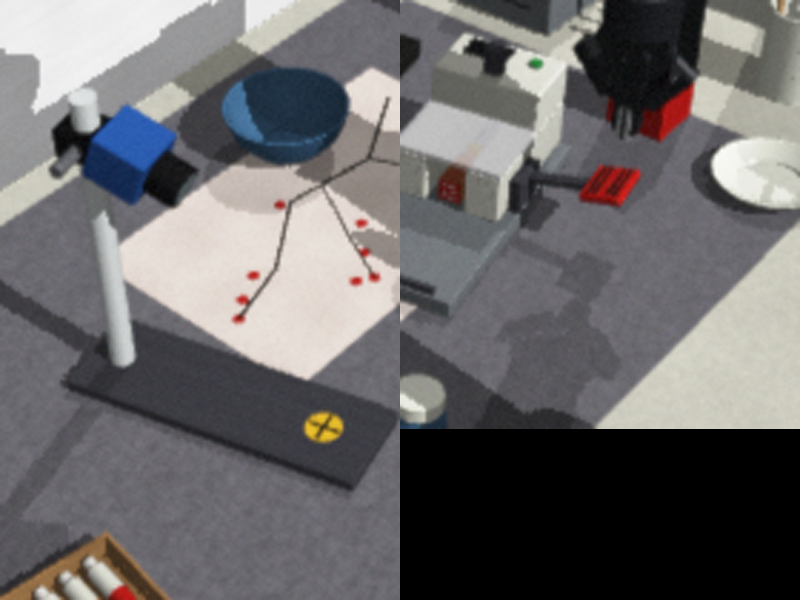

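Emit:
{"name": "jog_arm", "arguments": {
  "deltas": [
    [[0.04,0.035,0.1],[0,0,0]],
    [[0.04,0.035,0.1],[0,0,0]],
    [[0,0,0.1],[0,0,0]],
    [[0,0,0.1],[0,0,0]],
    [[0,0,0.1],[0,0,0]],
    [[0,0,0],[0,0,0]],
    [[0,0,0],[0,0,0]]
  ]
}}

```text
time_s: 5.95
eef_pos: [467.0, -303.8, 97.1]
tcp_rot: [179.1, -0.2, 98.7]
ft_force: [0.1, -0.8, 0.3]
grip_width: 0.003
```

```bash
python3 - <<'E'
from h import *
from fit import *
c=camera("side"); s=np.array([494.5,266.7,.253])
print("mark",((proj(c,pose(s,[[0,0,12]])[0])-[150,190])*2.857).round())
print("post bottom",((proj(c,pose(s,[[200,0,12]])[0])-[150,190])*2.857).round(),"top",((proj(c,pose(s,[[200,0,302]])[0])-[150,190])*2.857).round())
for h in(180,190,200,210):
    k=np.array([[112.8+a*np.cos(.35)-w*np.sin(.35),b,h+41+a*np.sin(.35)+w*np.cos(.35)] for a,w,b in [(78,23,26),(78,23,-26),(30,23,26),(30,23,-26),(0,0,0)]])
    print(h,[((proj(c,w)-[150,190])*2.857).round().tolist() for w in pose(s,k)])
E
```

```text
mark [322. 427.]
post bottom [122. 356.] top [81. 95.]
180 [[91.0, 154.0], [127.0, 117.0], [143.0, 186.0], [178.0, 148.0], [186.0, 204.0]]
190 [[90.0, 144.0], [126.0, 107.0], [141.0, 176.0], [177.0, 138.0], [185.0, 194.0]]
200 [[88.0, 134.0], [125.0, 97.0], [140.0, 166.0], [175.0, 128.0], [184.0, 185.0]]
210 [[86.0, 124.0], [123.0, 87.0], [139.0, 156.0], [174.0, 118.0], [183.0, 175.0]]
```

Emit:
{"name": "jog_arm", "arguments": {
  "deltas": [
    [[0,0,0.03],[0,0,0]],
    [[0,0,0.03],[0,0,0]],
    [[0,0,0.03],[0,0,0]],
    [[0,0,0.03],[0,0,0]],
    [[0,0,0.03],[0,0,0]],
    [[0,0,0.03],[0,0,0]],
    [[0,0,0.03],[0,0,0]],
    [[0,0,0.03],[0,0,0]]
  ]
}}

```text
time_s: 7.0
eef_pos: [464.8, -304.7, 76.0]
tcp_rot: [179.1, -0.1, 98.5]
ft_force: [-3.3, 1.3, 8.2]
grip_width: 0.003
```

Emit:
{"name": "jog_arm", "arguments": {
  "deltas": [
    [[0,0,0.035],[0,0,0]],
    [[0,0,0.035],[0,0,0]],
    [[0,0,0.035],[0,0,0]],
    [[0,0,0.035],[0,0,0]],
    [[0,0,0.035],[0,0,0]],
    [[0,0,0.035],[0,0,0]]
  ]
}}

```text
time_s: 7.75
eef_pos: [465.0, -304.8, 59.7]
tcp_rot: [178.9, -0.1, 98.5]
ft_force: [-2.4, 2.8, 13.0]
grip_width: -0.001
```

Emit:
{"name": "jog_arm", "arguments": {
  "deltas": [
    [[0,0,0.04],[0,0,0]],
    [[0,0,0.04],[0,0,0]],
    [[0,0,0.04],[0,0,0]],
    [[0,0,0.04],[0,0,0]],
    [[0,0,0.04],[0,0,0]]
  ]
}}

```text
time_s: 8.38
eef_pos: [465.3, -304.8, 57.7]
tcp_rot: [178.3, 0.1, 98.4]
ft_force: [-11.4, 7.6, 43.9]
grip_width: -0.0
```

```bash
python3 snap.py s3 side,310,170,430,300 top,340,170,480,290; python3 -c "
from h import *
print(observe()['ft_force'],observe()['eef_pos'])"
```

```text
side scale 3.3333333333333335
top scale 2.857142857142857
[-11.11605157   7.88021102  44.53389079] [ 465.36288564 -304.80479321   57.76194073]
```

View pics/s3.png

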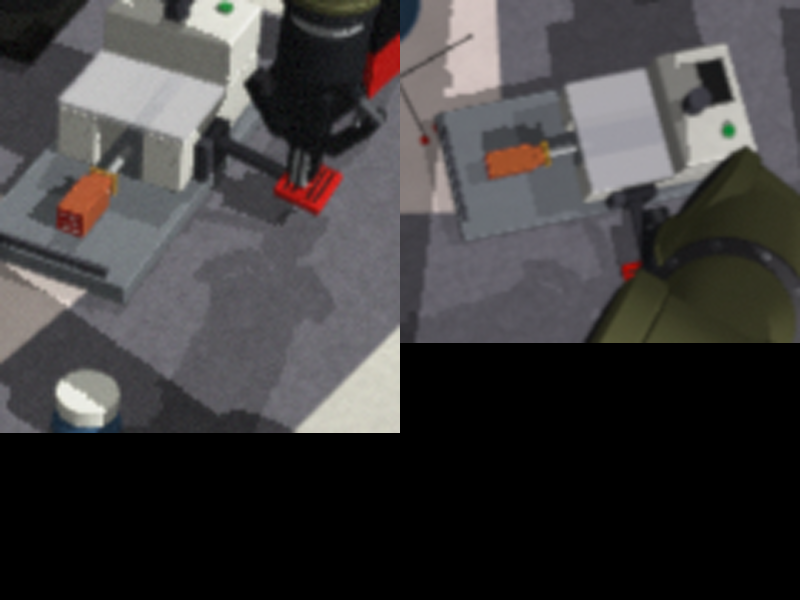

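The side view shows the pad down under the fingers at about (305,185). The seal is out on the open bed at about (85,205). I'll hold briefly, then lift.

Emit:
{"name": "jog_arm", "arguments": {
  "deltas": [
    [[0,0,0.01],[0,0,0]],
    [[0,0,0.01],[0,0,0]],
    [[0,0,-0.1],[0,0,0]],
    [[0,0,-0.1],[0,0,0]],
    [[0,0,-0.2],[0,0,0]],
    [[0,0,-0.25],[0,0,0]],
    [[0,0,-0.25],[0,0,0]],
    [[0,0,-0.25],[0,0,0]],
    [[0,0,-0.1],[0,0,0]],
    [[0,0,0],[0,0,0]]
  ]
}}

```text
time_s: 9.72
eef_pos: [461.2, -304.8, 188.8]
tcp_rot: [178.0, 0.2, 98.4]
ft_force: [0.6, 0.3, 0.9]
grip_width: -0.002
```

```bash
python3 - <<'E'
from fit import *
p=[619.25,-260.85,.178]
for n in("top","side"):
    c=camera(n); cv2.imwrite(f"pics/s4_{n}.png",c["img"]); im=c["img"].astype(int); hsv=cv2.cvtColor(c["img"],cv2.COLOR_BGR2HSV)
    q=proj(c,pose(p,[[0,95,40]])[0]); m=cv2.inRange(hsv,(3,110,60),(28,255,255))
    mk=np.zeros_like(m); u,v=q.round().astype(int); mk[v-22:v+22,u-26:u+26]=255
    m&=mk; nn,l,st,ce=cv2.connectedComponentsWithStats(m); i=1+st[1:,4].argmax(); print(n,"predicted",q,"blob",ce[i],st[i])
    if n=="top":
        ys,xs=np.where(l==i); w=np.array([onz(c,(x,y),44) for x,y in zip(xs,ys)])[:,:2]
        (cx,cy),(a,b),t=cv2.minAreaRect(w.astype(np.float32)); print("rect",cx,cy,a,b,t)
        m0=w.mean(0); ev,V=np.linalg.eigh(np.cov((w-m0).T)); print("mean",m0,"dir",np.degrees(np.arctan2(V[1,1],V[0,1])),np.sqrt(12*ev))
    print([(np.round(x['rect'],1).tolist(),round(x['confidence'],2)) for x in spot_in("seal",c)[:2]])
print(pose(p,[[0,95,20]]), observe()["eef_pos"],observe()["tcp_rot"])
E
```

```text
top predicted [380.55461616 225.40233395] blob [379.47540984 225.64480874] [370 220  21  13 183]
rect 601.3052978515625 -164.51669311523438 30.33734703063965 65.43612670898438 11.538253784179688
mean [ 600.7632142  -163.30009409] dir 102.35381014966654 [29.6821447  63.40216887]
[([379.0, 225.2, 20.8, 17.3], 0.75)]
side predicted [335.02202423 228.25463251] blob [335.94047619 229.32142857] [328 222  16  18 168]
[([332.9, 231.1, 15.1, 17.3], 0.67), ([357.4, 209.9, 113.9, 97.9], 0.26)]
[[ 602.42915472 -167.35102052   20.        ]] [ 460.64281639 -304.39387975  187.59053123] [1.78154427e+02 8.20396029e-02 9.83815995e+01]
```

Emit:
{"name": "jog_arm", "arguments": {
  "deltas": [
    [[0,0,0],[0.016,0,-0.023]],
    [[0.22,0.33,0],[0,0,0]],
    [[0.22,0.33,0],[0,0,0]],
    [[0.22,0.33,0],[0,0,0]],
    [[0.22,0.33,0],[0,0,0]],
    [[0.22,0.33,0],[0,0,0]],
    [[0,0,0],[0,0,0]],
    [[0,0,0.2],[0,0,0]],
    [[0,0,0.2],[0,0,0]],
    [[0,0,0.2],[0,0,0]],
    [[0,0,0.2],[0,0,0]],
    [[0,0,0],[0,0,0]],
    [[0,0,0],[0,0,0]]
  ],
  "gripper": 0.2
}}

```text
time_s: 11.55
eef_pos: [601.5, -161.6, 97.1]
tcp_rot: [-178.6, 0.2, 102.2]
ft_force: [0.7, -0.2, 0.6]
grip_width: 0.801
```

```bash
python3 -c "
from h import *
s=observe();print(s['eef_pos'],s['tcp_rot'],s['joint_positions'].round(1))"; python3 snap.py s5 side,290,160,410,280 side,290,160,410,280
```

```text
[ 601.50600004 -161.55231225   97.12545752] [-1.78623991e+02  1.57828985e-01  1.02223480e+02] [ 6.2 38.  10.2 96.  -7.5 47.8 31.7]
side scale 3.3333333333333335
side scale 3.3333333333333335
```

Emit:
{"name": "jog_arm", "arguments": {
  "deltas": [
    [[-0.03,0,0.1],[-0.012,0,0.01]],
    [[0,0,0.12],[0,0,0]],
    [[0,0,0.12],[0,0,0]],
    [[0,0,0.1],[0,0,0]],
    [[0,0,0.06],[0,0,0]],
    [[0,0,0.04],[0,0,0]],
    [[0,0,0],[0,0,0]],
    [[0,0,0],[0,0,0]]
  ]
}}

```text
time_s: 12.6
eef_pos: [603.9, -164.6, 42.8]
tcp_rot: [179.8, 0.3, 101.2]
ft_force: [0.5, -0.5, -0.4]
grip_width: 0.796
```

```bash
python3 snap.py s5 side,290,160,410,300 top,345,180,425,280
```

```text
side scale 3.3333333333333335
top scale 5.0
```

View pics/s5.png

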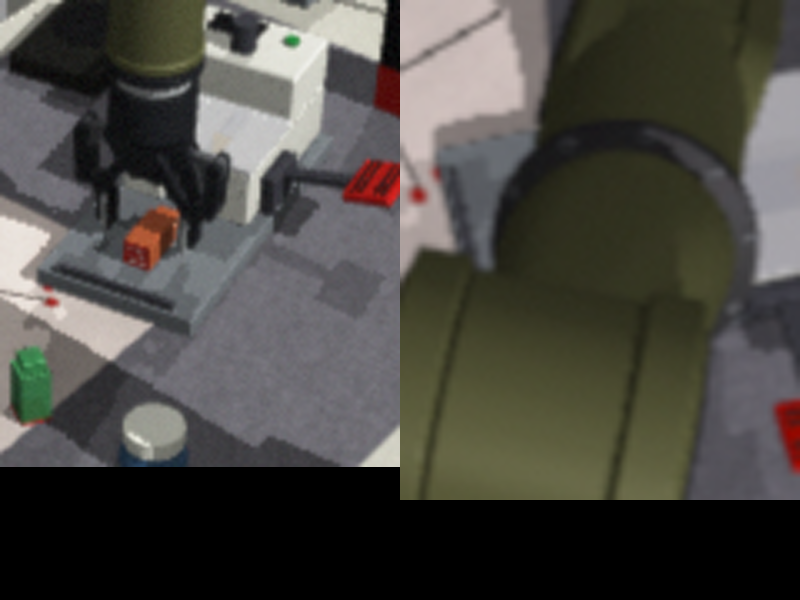

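The fingers straddle the seal at about (150,235) in the side view, and the pedal is back up at (372,182). Now lowering a little more and gripping.

Emit:
{"name": "jog_arm", "arguments": {
  "deltas": [
    [[0,-0.02,0.05],[0,0,0]],
    [[0,0,0],[0,0,0]]
  ]
}}

```text
time_s: 12.95
eef_pos: [602.0, -165.1, 37.9]
tcp_rot: [179.8, 0.3, 101.2]
ft_force: [-0.1, 0.2, -0.1]
grip_width: 0.8
```

Emit:
{"name": "jog_arm", "arguments": {
  "deltas": [
    [[0,0,0],[0,0,0]],
    [[0,0,0],[0,0,0]],
    [[0,0,0],[0,0,0]],
    [[0,0,0],[0,0,0]],
    [[0,0,0],[0,0,0]],
    [[0,0,0],[0,0,0]],
    [[0,0,0],[0,0,0]],
    [[0,0,0],[0,0,0]]
  ],
  "gripper": 1
}}

```text
time_s: 13.95
eef_pos: [602.1, -165.3, 38.2]
tcp_rot: [179.8, 0.3, 101.2]
ft_force: [0.4, -0.4, -0.3]
grip_width: 0.294
```

Emit:
{"name": "jog_arm", "arguments": {
  "deltas": [
    [[0,0,-0.08],[0,0,0]],
    [[0,0,-0.2],[0,0,0]],
    [[0,0,-0.25],[0,0,0]],
    [[0,0,-0.25],[0,0,0]],
    [[0,0,-0.25],[0,0,0]],
    [[0,0,-0.25],[0,0,0]],
    [[0,0,-0.25],[0,0,0]],
    [[0,0,-0.25],[0,0,0]],
    [[0,0,-0.1],[0,0,0]],
    [[0,0,0],[0,0,0]],
    [[0,0,0],[0,0,0]]
  ]
}}

```text
time_s: 15.32
eef_pos: [599.1, -163.7, 233.2]
tcp_rot: [180.0, 0.2, 101.2]
ft_force: [-0.4, 0.6, -1.6]
grip_width: 0.29
```

```bash
python3 -c "
from h import *
s=observe();print(s['eef_pos'],s['tcp_rot'],s['joint_positions'].round(1),s['ft_force'])"; python3 snap.py s6 side,240,100,400,300 side,240,100,400,300
```

```text
[ 599.06613006 -163.67138077  233.19448249] [1.79950051e+02 1.70925150e-01 1.01187917e+02] [ 5.7 29.4 11.8 88.3 -6.3 62.8 30.1] [-0.36901989  0.58815866 -1.57306537]
side scale 2.5
side scale 2.5
```

View pics/s6.png

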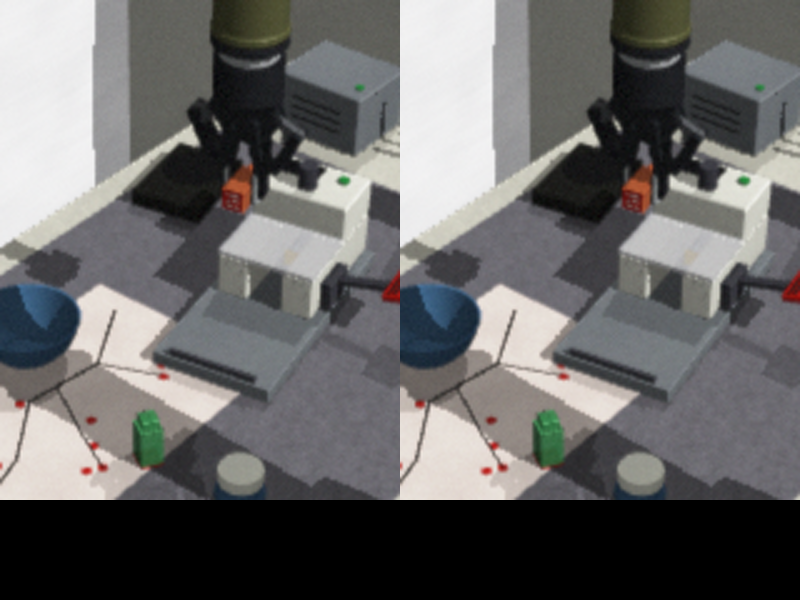

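The side view shows the seal level in the jaws, with its face at (236,197). The bed is empty and the other items are undisturbed. I'm moving to a clear spot and turning there.

Emit:
{"name": "jog_arm", "arguments": {
  "deltas": [
    [[0.18,-0.06,-0.02],[0,0,0]],
    [[0.36,-0.12,-0.02],[0,0,0]],
    [[0.36,-0.12,-0.02],[0,0,0]],
    [[0.36,-0.12,-0.02],[0,0,0]],
    [[0.36,-0.12,-0.02],[0,0,0]],
    [[0.36,-0.12,-0.02],[0,0,0]],
    [[0.36,-0.12,-0.02],[0,0,0]],
    [[0.36,-0.12,-0.02],[0,0,0]],
    [[0.18,-0.06,0],[0,0,0]],
    [[0,0,0],[0,0,0.04]],
    [[0,0,0],[0,0,0.075]],
    [[0,0,0],[0,0,0.075]],
    [[0,0,0],[0,0,0.075]],
    [[0,0,0],[0,0,0.075]],
    [[0,0,0],[0,0,0.075]],
    [[0,0,0],[0,0,0.075]],
    [[0,0,0],[0,0,0.075]],
    [[0,0,0],[0,0,0.075]],
    [[0,0,0],[0,0,0]]
  ]
}}

```text
time_s: 17.75
eef_pos: [422.1, 122.4, 240.8]
tcp_rot: [-179.3, 1.0, 26.6]
ft_force: [0.0, 1.0, -0.6]
grip_width: 0.294
```

```bash
cat > tgt.py <<'E'
from h import *
import sys
F=np.array([494.5,266.7,193.]); off=np.array([32.7,0,5.2]); Rt=R.from_euler("xyz",[180,-20.05,14.5],degrees=True)
s=observe(); Rc=R.from_euler("xyz",s["tcp_rot"],degrees=True); P=F-Rt.apply(off)
print("tcp",s["eef_pos"].round(1),s["tcp_rot"].round(1),"j",s["joint_positions"].round(1),"w",s["grip_width"])
print("target",P.round(1),"dpos tool(0.1m)",(Rc.inv().apply(P-s["eef_pos"])/100).round(3),"drot tool (2rad)",((Rc.inv()*Rt).as_rotvec()/2).round(3))
f=s["eef_pos"]+Rc.apply(off); print("face",f.round(1),"err",(f-F).round(1),"ang",np.degrees((Rc.inv()*Rt).magnitude()))
E
python3 tgt.py; python3 -c "
from h import *
c=camera('side'); print((proj(c,(599.1-.19*32.7,-163.7+.98*32.7,228))-[240,100])*2.5)"
```

```text
tcp [422.1 122.4 240.8] [-179.3    1.    26.6] j [-37.   14.5  23.1 112.3  -7.4  55.6 -73.7] w 0.29441707712847665
target [463.  258.6 186.7] dpos tool(0.1m) [ 0.985 -1.028  0.536] drot tool (2rad) [-0.023  0.184  0.104]
face [451.2 137.1 235. ] err [ -43.3 -129.6   42. ] ang 24.347449139596485
[230.3208135  201.16497504]
```

Emit:
{"name": "jog_arm", "arguments": {
  "deltas": [
    [[0,0,0],[-0.008,0.061,0.035]],
    [[0,0,0],[-0.008,0.061,0.035]],
    [[0,0,0],[-0.007,0.061,0.034]],
    [[0,0,0],[0,0,0]],
    [[0,0,0],[0,0,0]]
  ]
}}

```text
time_s: 18.42
eef_pos: [420.5, 123.8, 240.3]
tcp_rot: [179.9, -20.3, 15.4]
ft_force: [0.3, 0.4, -1.4]
grip_width: 0.29
```

```bash
python3 tgt.py
```

```text
tcp [420.5 123.8 240.3] [179.9 -20.3  15.4] j [-45.2   4.1  25.9 129.2  -0.5  26.9 -93.9] w 0.2903144416707632
target [463.  258.6 186.7] dpos tool(0.1m) [ 0.535 -1.187  0.768] drot tool (2rad) [-0.002 -0.002  0.008]
face [451.8 132.4 246.8] err [ -42.7 -134.3   53.8] ang 0.9400763305263367
```

Emit:
{"name": "jog_arm", "arguments": {
  "deltas": [
    [[0.02,-0.12,0.06],[0,0,0.002]],
    [[0.04,-0.15,0.1],[0,0,0.002]],
    [[0.06,-0.15,0.1],[0,0,0.002]],
    [[0.06,-0.15,0.1],[0,0,0.002]],
    [[0.06,-0.15,0.1],[0,0,0]],
    [[0.06,-0.15,0.1],[0,0,0]],
    [[0.06,-0.13,0.08],[0,0,0]],
    [[0.06,-0.1,0.06],[0,0,0]],
    [[0.05,-0.06,0.04],[0,0,0]],
    [[0,0,0],[0,0,0]],
    [[0,0,0],[0,0,0]]
  ]
}}

```text
time_s: 19.8
eef_pos: [464.3, 261.7, 184.5]
tcp_rot: [179.9, -20.0, 14.9]
ft_force: [-0.2, -1.2, -1.2]
grip_width: 0.292
```

```bash
python3 tgt.py
```

```text
tcp [464.3 261.7 184.5] [179.9 -20.   14.9] j [ -54.1   18.5   22.9  122.3   -2.    21.5 -106.9] w 0.29226952112937155
target [463.  258.6 186.7] dpos tool(0.1m) [-0.012  0.027 -0.027] drot tool (2rad) [-0.     0.     0.003]
face [495.7 270.  190.8] err [ 1.2  3.3 -2.2] ang 0.3414922765958144
```

Emit:
{"name": "jog_arm", "arguments": {
  "deltas": [
    [[-0.01,0.03,-0.03],[0,0,0]],
    [[0,0,0],[0,0,0]],
    [[0,0,0],[0,0,0]],
    [[0,0,0],[0,0,0]]
  ]
}}

```text
time_s: 20.3
eef_pos: [463.0, 256.7, 188.0]
tcp_rot: [180.0, -20.1, 14.7]
ft_force: [-0.1, -0.3, -1.8]
grip_width: 0.292
```

```bash
python3 tgt.py; python3 snap.py s7 side,160,220,280,370 top,185,165,305,315; python3 -c "
from h import *
c=camera('side');print('side focus',(proj(c,(494.5,266.7,193))-[160,220])*3.333)
print([x['rect'] for x in spot_in('seal',c)[:1]])
c=camera('top');print('top focus',(proj(c,(494.5,266.7,193))-[185,165])*3.333)"
```

```text
tcp [463.  256.7 188. ] [180.  -20.1  14.7] j [ -53.9   17.9   23.   122.6   -1.8   21.8 -106.7] w 0.2921647705486953
target [463.  258.6 186.7] dpos tool(0.1m) [ 0.    -0.018  0.014] drot tool (2rad) [-0.001 -0.     0.002]
face [494.4 265.  194.3] err [-0.1 -1.7  1.3] ang 0.23301501756615556
side scale 3.3333333333333335
top scale 3.3333333333333335
side focus [332.15863582 215.07686216]
[[271.5, 292.1, 31.6, 26.7]]
top focus [168.9548138 293.8124458]
```

View pics/s7.png

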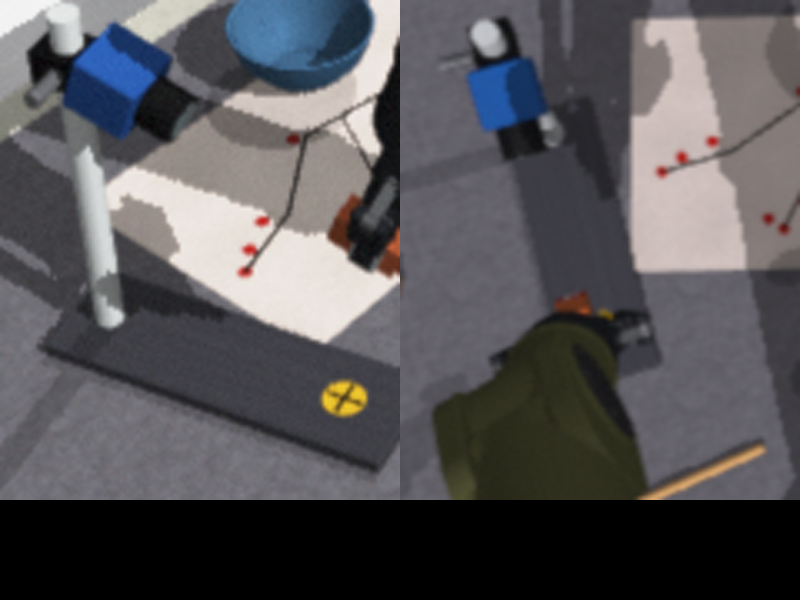

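```bash
python3 - <<'E'
from h import *
s=observe(); Rc=R.from_euler("xyz",s["tcp_rot"],degrees=True); Rt=R.from_euler("xyz",[180,-20.05,14.5],degrees=True)
P=np.array([494.5,266.7,193.])
for n,o in(("side",(160,220)),("top",(185,165))):
    c=camera(n); f=lambda w:((proj(c,w)-o)*3.333).round().tolist()
    print(n,"face corners UL,UR,LL,LR",[f(s["eef_pos"]+Rc.apply([32.7,y,5.2+z])) for z,y in((-13,-13),(-13,13),(13,-13),(13,13))])
    print("lens front: centre,left,right,top,bottom",[f(P+Rt.apply([120,y,z])) for y,z in((0,0),(19,0),(-19,0),(0,-19),(0,19))])
E
```

```text
side face corners UL,UR,LL,LR [[330.0, 213.0], [348.0, 189.0], [320.0, 236.0], [337.0, 212.0]]
lens front: centre,left,right,top,bottom [[182.0, 123.0], [197.0, 107.0], [168.0, 140.0], [188.0, 106.0], [176.0, 141.0]]
top face corners UL,UR,LL,LR [[154.0, 300.0], [184.0, 292.0], [157.0, 295.0], [187.0, 287.0]]
lens front: centre,left,right,top,bottom [[128.0, 157.0], [151.0, 151.0], [106.0, 163.0], [126.0, 159.0], [131.0, 155.0]]
```

```bash
python3 snap.py s8 side,245,265,295,325 side,190,235,240,295
```

```text
side scale 8.0
side scale 8.0
```

View pics/s8.png

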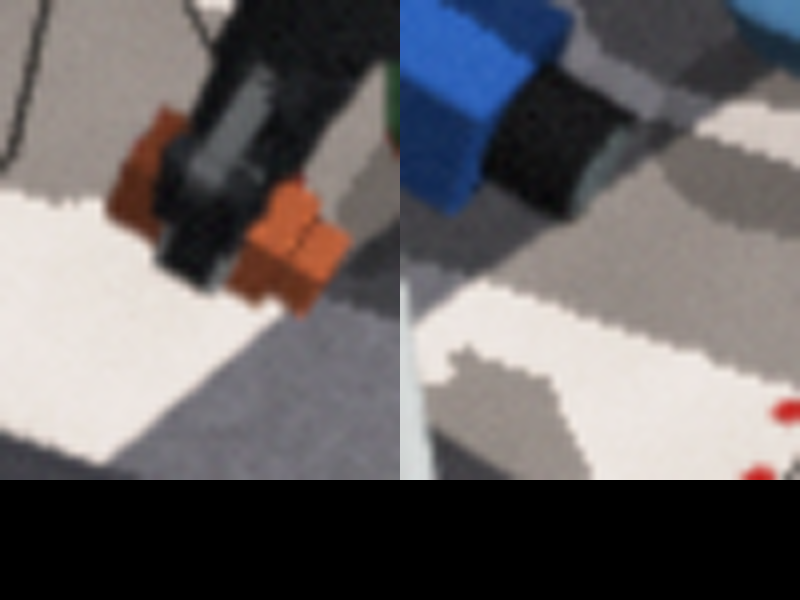

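The two views agree to about 5 mm, and the side view puts the face a few mm further back than computed. I'll make one small correction, settle and finish.

Emit:
{"name": "jog_arm", "arguments": {
  "deltas": [
    [[0.03,-0.015,0],[0,0,0]],
    [[0,0,0],[0,0,0]],
    [[0,0,0],[0,0,0]],
    [[0,0,0],[0,0,0]],
    [[0,0,0],[0,0,0]],
    [[0,0,0],[0,0,0]]
  ]
}}

```text
time_s: 21.45
eef_pos: [465.5, 259.2, 188.8]
tcp_rot: [180.0, -20.0, 14.8]
ft_force: [-0.4, 0.7, -1.1]
grip_width: 0.293
```

```bash
python3 tgt.py; python3 -c "
from h import *
s=observe();print(s['joint_velocities'].round(2),s['ft_force'],s['time_s'])
c=camera('side')
print([(np.round(x['rect']),x['confidence']) for x in spot_in('pedal_pad',c)[:1]])"
```

```text
tcp [465.5 259.2 188.8] [180.  -20.   14.8] j [ -53.9   18.1   23.   122.1   -1.9   22.1 -106.7] w 0.2931481378675943
target [463.  258.6 186.7] dpos tool(0.1m) [-0.032  0.     0.011] drot tool (2rad) [-0.     0.     0.002]
face [497.  267.5 195.2] err [2.5 0.8 2.2] ang 0.25470496143099536
[-0.02 -0.02  0.04  0.01 -0.01 -0.05 -0.  ] [-0.39033896  0.6841464  -1.11561973] 21.45
[(array([395., 216.,  38.,  12.]), 0.75)]
```

```bash
python3 -c "
from plant import finish_job; print(finish_job())"
```

```text
the job is handed in; nothing more can be done
None
```

The job is handed in at about 21.5 s of the 58 s allowed. The arm is holding the seal still in front of the camera; handing in gave no verdict.

- **Pedal:** I pressed it until it met the stop (44 N on the tool, TCP at z 57.7 mm) and held it there. The seal slid out onto the open bed, and the pictures show the pedal back up.
- **Seal:** I gripped it at an opening of about 25 mm, lifted it and turned it towards the lens. In the last picture it is held square in the jaws.
- **Final pose:** by arm readings and the fitted poses, the face is about 3.5 mm from the estimated focus point and about 0.3° off the camera axis. The joints were still and there was no contact force on the tool.
- **Disagreements:**
  - The side view put the face about 4–5 mm further from the lens than the arm readings. The top view agreed with the readings to about 1 pixel. I split the difference with a 3 mm shift towards the lens and took no picture after it.
  - The focus height came out between 190 and 197 mm depending on the feature used. I used 193 mm, and the hold is about 2 mm above that.
- **Other items:** none of the pictures showed the camera stand or any bystander moved. I did not measure the bystanders again at the end.

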